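# Put the Gram stain bottles back in their own drip trays

### The arm

A 6-joint arm with a two-finger parallel gripper is mounted at the origin on the work surface. World frame = base frame: x ahead of the robot, y to its left, z up, the work surface at z = 0. Lengths are in m, angles in rad, forces in N, time in s.
With the tool pointing down it reaches from about 0.325 to 0.775 m from the base axis. Payload 5.5 kg.
Tool frame: the origin (TCP) lies midway between the tips of the shut fingers; the grasp point (between the pads) lies 19 mm behind it (env.hold_point_z is the distance from the TCP to the grasp point, in m); z points along the fingers, y is the line along which they close (so a half turn about z gives the same grasp; the last joint's range is limited). The gripper opens to 88 mm and grips with 3 to 60 N. Pads are 20 mm wide; open, the fingers measure 115 mm over their backs; the gripper's body (75 mm by 178 mm) begins 61 mm behind the grasp point.
Start: joints at [1.248, 0.091, 1.231, -0, 1.82, -0.057], TCP at [0.158, 0.579, 0.223] pointing down, gripper open.
Joint ranges: [-2.87, 2.87], [-0.86, 2.18], [0.17, 2.46], [-1.51, 4.65], [0.06, 2.69], [-2.65, 2.65]. Speed limits (rad/s): [2.57, 2.57, 3.01, 3.14, 3.14, 3.14].

### API

Orientations are given as a unit quaternion [w, x, y, z].
In Python, from workcell import env gives the robot as it stands. The module is installed in compiled form; this text tells all that it offers.
- The arm moves only by the tool servo_tool, never from a script. Its argument "moves" is one flat list of numbers, 5 for each row, row after row: the opening, from 0 (shut) to 1 (fully open), then the shift along the tool's x, y, z in cm, then the turn about the tool's z in degrees. A call has 1 to 20 rows; each row is the pose to reach, as a shift and turn from the pose commanded when the call began, along the tool's axes at that moment; what a row does not reach only later rows make up. A row lasts 1/12 s, in which the tool goes at most 41.7 mm and 7.16 degrees, less where a joint would pass 70% of its speed; a pose out of reach is approached as far as the arm can. A call with a gripper value outside its range is refused whole. The fingers move at their own pace and stop on an object; "newtons" is the grip in N (left out, the last holds). Time passes only in rows, so rows that repeat a pose let the fingers close. It gives the time, the measured TCP pose, the force, the opening and the grip force at its end, in the units of the state.
- env.read_state(): the state, without advancing time (a new reading comes with each control period).
- env.camera(name): name is "scene" or "top" or "wrist"; returns the picture (400x640x3 uint8, red, green, blue); there is no depth.
- env.get_calibration(name): a dict with "intrinsics" (3x3 intrinsics, pixels), "world_to_cam" (4x4, takes a point from world to camera coordinates). Camera axes: x right, y down, z forward; pixel columns grow to the right and rows downward; lengths in m; the calibration is good to about 2 mm. A picture is of the moment at which its call begins: read the wrist's pose just before it. get_calibration takes no time and is no camera call; for the wrist camera it gives the pose at the moment of the call.
- env.hand_in(): hands the job in; it is judged then, once.
The state is a dict: "time_s": time; "joint_positions": joint angles; "qvel": joint speeds; "joint_efforts": joint torques, N m; "position": TCP position; "tool_rot": TCP orientation; "contact_force": force on the tool from outside, world axes, zero at the start; "torque": the same for the moment, N m; "width": finger opening in m; "grasp_force": force on a finger pad.
Only numpy, scipy, OpenCV 4.12 (cv2) and the standard library are available. Lean on these libraries where they do the work, as an engineer would, in place of code of your own. Each camera call takes 0.05 s, during which the arm holds its last target. There are 200 camera calls.

### The job

The four Gram stain bottles each belong in the drip tray of their cap's colour, but two have been put back in the wrong trays and the other two were left on the bench. Stand every bottle flat and upright in the tray of its own colour, carrying it upright and setting it down without tipping or dropping any. Leave the sharps tub and the slide box where they are.

Things in the scene. Friction and masses are not known exactly. Their poses are not given: they have to be found in the camera images.
- bottle_violet: crystal violet bottle: amber glass, violet screw cap, violet band on its label; loose, 0.15-0.3 kg, 114 mm tall. Body 54 mm across to 66 mm high, shoulder narrowing to a 27 mm neck at 85 mm, cap 32 mm across from 90 to 114 mm high (good to grip from above). Origin: centre of its underside; z up the bottle; round, yaw is free. Stands on the bench (height 0) or in a tray
- tray_violet: crystal violet drip tray: shallow square violet plastic tray with a paler floor, fixed; 90 x 90 mm outside (95 over the rim), 84 x 84 mm inside, walls 3 mm thick, rim 14.5 mm high, floor top 3 mm above the bench. Origin: centre of its underside, on the bench; z up, x and y along its sides. It holds one bottle only
- bottle_yellow: iodine bottle: amber glass, yellow screw cap, yellow band on its label; loose, 0.15-0.3 kg, 114 mm tall. Body 54 mm across to 66 mm high, shoulder narrowing to a 27 mm neck at 85 mm, cap 32 mm across from 90 to 114 mm high (good to grip from above). Origin: centre of its underside; z up the bottle; round, yaw is free. Stands on the bench (height 0) or in a tray
- tray_yellow: iodine drip tray: shallow square yellow plastic tray with a paler floor, fixed; 90 x 90 mm outside (95 over the rim), 84 x 84 mm inside, walls 3 mm thick, rim 14.5 mm high, floor top 3 mm above the bench. Origin: centre of its underside, on the bench; z up, x and y along its sides. It holds one bottle only
- bottle_green: decolouriser bottle: amber glass, green screw cap, green band on its label; loose, 0.15-0.3 kg, 114 mm tall. Body 54 mm across to 66 mm high, shoulder narrowing to a 27 mm neck at 85 mm, cap 32 mm across from 90 to 114 mm high (good to grip from above). Origin: centre of its underside; z up the bottle; round, yaw is free. Stands on the bench (height 0) or in a tray
- tray_green: decolouriser drip tray: shallow square green plastic tray with a paler floor, fixed; 90 x 90 mm outside (95 over the rim), 84 x 84 mm inside, walls 3 mm thick, rim 14.5 mm high, floor top 3 mm above the bench. Origin: centre of its underside, on the bench; z up, x and y along its sides. It holds one bottle only
- bottle_red: safranin bottle: amber glass, red screw cap, red band on its label; loose, 0.15-0.3 kg, 114 mm tall. Body 54 mm across to 66 mm high, shoulder narrowing to a 27 mm neck at 85 mm, cap 32 mm across from 90 to 114 mm high (good to grip from above). Origin: centre of its underside; z up the bottle; round, yaw is free. Stands on the bench (height 0) or in a tray
- tray_red: safranin drip tray: shallow square red plastic tray with a paler floor, fixed; 90 x 90 mm outside (95 over the rim), 84 x 84 mm inside, walls 3 mm thick, rim 14.5 mm high, floor top 3 mm above the bench. Origin: centre of its underside, on the bench; z up, x and y along its sides. It holds one bottle only
- sharps_tub: bystander: yellow sharps tub with a yellow lid, round, 106 mm across, 113 mm tall, loose; origin at the centre of its underside. Not part of the job
- slide_box: bystander: flat white microscope-slide box with a pale mint lid, 96 x 86 x 35 mm, loose; origin at the centre of its underside. Not part of the job
There are look-alikes about, which are no part of the job. Of the things like the tray_violet, leave any that is grey; of the rest the smaller one is meant.

How it is judged:
By the outcome, as a careful person would: the job done as asked, in the order asked, and still so for the second after the job is handed in, with the robot touching nothing.
It also fails if it takes over 112 s, if anything falls off the work surface, if the arm or the gripper's body presses on something with over 40 N, if the wrist force passes 120 N, or if a joint passes its speed limit or range.

## Working session

There is one attempt and no reset: what is moved stays moved. The work goes in short steps, Python scripts to look and compute and a tool call to move; the robot and the scene stay as the last step left them, time stands still between calls to the robot, and variables do not carry over. Pictures are saved under pics/ and viewed, at most 14 in all, crops included, and the job is handed in when it is done.

Besides the shell and the picture viewer there is one more tool, called after ">>>" as name(argument=value, ...) on one line, values as JSON. servo_tool: Moves the arm, as the interface text tells. Its arguments: {"type":"object","properties":{"moves":{"type":"array"},"newtons":{"type":"number"}},"required":["moves"]}

```bash
mkdir -p pics
python3 - <<'E'
from workcell import env
import cv2
for n in("top","scene"):
    cv2.imwrite(f"pics/{n}0.png",env.camera(n)[:,:,::-1])
    print(env.get_calibration(n))
s=env.read_state();print(s["time_s"],s["position"],s["tool_rot"],env.hold_point_z)
E
```

```text
{'intrinsics': array([[448.52294847,   0.        , 312.38923834],
       [  0.        , 448.52294847, 200.84790926],
       [  0.        ,   0.        ,   1.        ]]), 'world_to_cam': array([[ 0.0280747 , -0.99931309,  0.02418989, -0.02723103],
       [-0.98161369, -0.03213202, -0.18815447,  0.60449529],
       [ 0.18880249, -0.01846275, -0.98184151,  1.20970214],
       [ 0.        ,  0.        ,  0.        ,  1.        ]])}
{'intrinsics': array([[396.55671228,   0.        , 318.74830161],
       [  0.        , 396.55671228, 194.6508664 ],
       [  0.        ,   0.        ,   1.        ]]), 'world_to_cam': array([[-0.53628474,  0.84384573, -0.0179736 ,  0.31910123],
       [ 0.67496589,  0.41597717, -0.60941287, -0.41204902],
       [-0.50677384, -0.33895039, -0.79264929,  1.52185109],
       [ 0.        ,  0.        ,  0.        ,  1.        ]])}
0.1 [0.15749731 0.57867006 0.22160349] [-1.85220482e-04  1.32486992e-01  9.91184329e-01 -8.87829205e-04] 0.0187
```

View pics/top0.png

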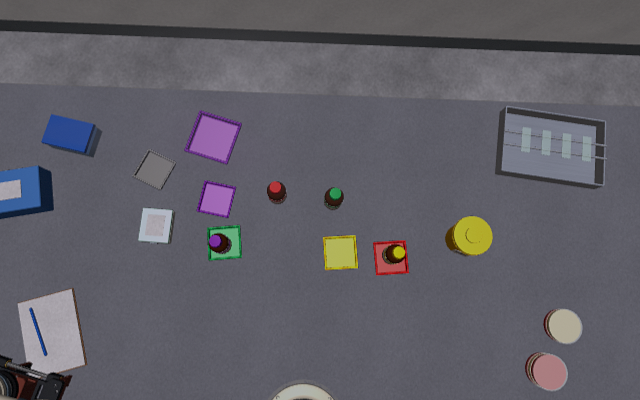

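View pics/scene0.png

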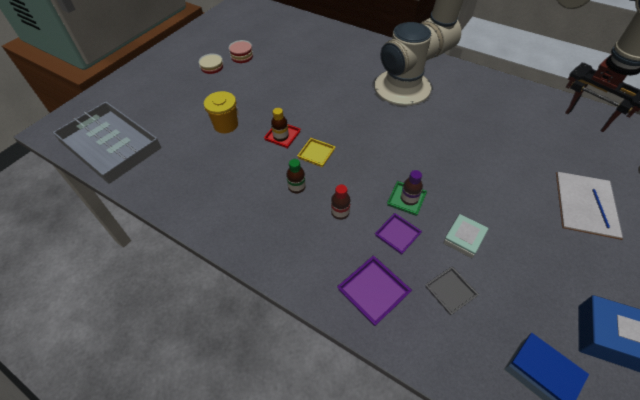

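The top view shows three things like tray_violet: a large violet tray at (213,137), a small violet one at (217,199) and a grey one at (155,170). The description excludes the grey one, and the smaller of the other two is meant, so (217,199). The violet bottle (217,243) is in the green tray, the yellow bottle (396,255) is in the red tray, and red (276,190) and green (335,196) are on the bench. I'll confirm this in a crop and measure.

```bash
cat > h.py <<'E'
import numpy as np, cv2
from workcell import env
def ray(name,uv,z,C=None):
    C=C or env.get_calibration(name);K=C["intrinsics"];T=C["world_to_cam"];R=T[:3,:3]
    c=-R.T@T[:3,3];d=R.T@np.linalg.inv(K)@[uv[0],uv[1],1]
    return c+d*(z-c[2])/d[2]
E
python3 - <<'E'
from h import *
im=cv2.imread("pics/top0.png")
c=cv2.resize(im[100:290,130:430],None,fx=2.66,fy=2.66,interpolation=cv2.INTER_CUBIC)
cv2.imwrite("pics/crop.png",c)
hsv=cv2.cvtColor(im,cv2.COLOR_BGR2HSV)
for n,(lo,hi) in dict(violet=(130,155),green=(45,85),yellow=(22,35),red=(170,190)).items():
    H=hsv[...,0].astype(int); H=np.where(H<10,H+180,H) if n=="red" else H
    m=((H>=lo)&(H<=hi)&(hsv[...,1]>130)&(hsv[...,2]>60)).astype(np.uint8)
    k,_,st,ce=cv2.connectedComponentsWithStats(m)
    for i in range(1,k):
        if st[i,4]>40:
            x,y,w,h,a=st[i]; mid=(x+w/2-.5,y+h/2-.5)
            print(n,st[i],ce[i].round(1),"rim",ray("top",mid,.0145).round(3),"cap",ray("top",ce[i],.110).round(3))
            pts=np.argwhere(_==i)[:,::-1].astype(np.float32)
            if a>300: r=cv2.minAreaRect(pts);q=[ray("top",p,.0145)[:2] for p in cv2.boxPoints(r)];print("  tray",np.mean(q,0).round(3),[round(float(np.linalg.norm(q[j]-q[j-1])),3) for j in range(2)])
E
```

```text
violet [185 111  56  53 465] [212.4 134.8] rim [0.798 0.294 0.014] cap [0.772 0.274 0.11 ]
  tray [0.799 0.294] [0.135, 0.136]
violet [197 180  39  38 295] [214.7 197.6] rim [0.611 0.271 0.014] cap [0.595 0.256 0.11 ]
violet [209 235  12  13 122] [214.6 240.6] rim [0.487 0.267 0.014] cap [0.479 0.248 0.11 ]
green [329 188  12  12 109] [334.9 193.3] rim [ 0.637 -0.074  0.014] cap [ 0.618 -0.068  0.11 ]
green [207 225  35  36 298] [223.6 241.9] rim [0.484 0.24  0.014] cap [0.477 0.224 0.11 ]
yellow [ 452  216   41   39 1250] [471.7 235.4] rim [ 0.527 -0.476  0.014] cap [ 0.515 -0.439  0.11 ]
  tray [ 0.528 -0.476] [0.111, 0.118]
yellow [323 235  35  35 638] [343.  252.9] rim [ 0.467 -0.093  0.014] cap [ 0.457 -0.093  0.11 ]
  tray [ 0.467 -0.093] [0.095, 0.095]
yellow [392 246  13  13 134] [398.2 252.1] rim [ 0.472 -0.26   0.014] cap [ 0.464 -0.24   0.11 ]
red [269 181  13  13 123] [274.8 187.1] rim [0.651 0.101 0.014] cap [0.63  0.095 0.11 ]
red [373 240  36  35 642] [390.5 259.2] rim [ 0.457 -0.238  0.014] cap [ 0.444 -0.219  0.11 ]
  tray [ 0.456 -0.238] [0.096, 0.096]
red [ 17 377   8  22  91] [ 20.2 385.1] rim [0.081 0.755 0.014] cap [0.108 0.702 0.11 ]
```

View pics/crop.png

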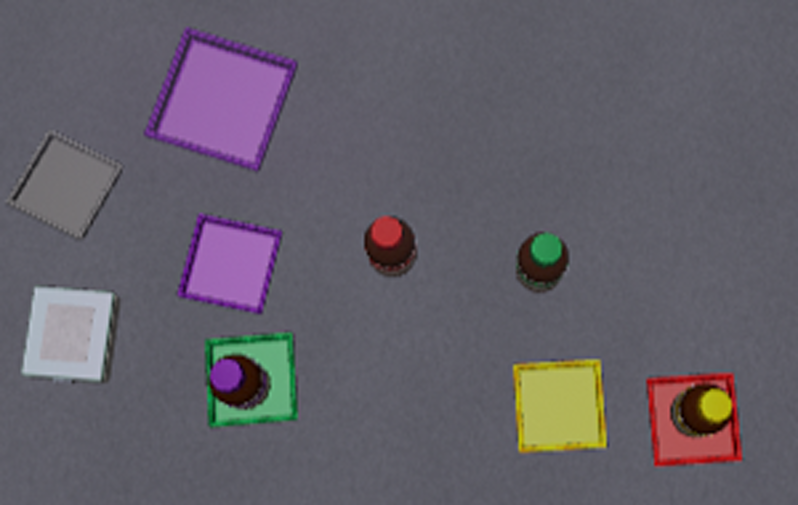

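The crop confirms the small violet tray, centred at crop (231,263), i.e. full image (217,199). It is about 95 mm over the rim, against about 136 mm for the large one. Next I work out tool-frame shifts.

```bash
cat >> h.py <<'E'
from scipy.spatial.transform import Rotation as Ro
def go(*targets):
    s=env.read_state();q=s["tool_rot"];R=Ro.from_quat([q[1],q[2],q[3],q[0]]).as_matrix()
    print("t",round(s["time_s"],2),"pos",s["position"].round(4),"w",round(s["width"],4),"F",np.round(s["grasp_force"],1))
    for t in targets: print(t,"-> tool cm",((np.array(t)-s["position"])@R*100).round(2))
E
python3 -c "
from h import *
go((.479,.248,.20),(.479,.248,.083))"
```

```text
t 0.1 pos [0.1575 0.5787 0.2216] w 0.0877 F 0.0
(0.479, 0.248, 0.2) -> tool cm [-39.71 -23.46   2.2 ]
(0.479, 0.248, 0.083) -> tool cm [-39.71 -23.44  13.9 ]
```

>>> servo_tool(moves=[1,-2.8,-1.7,0.1,0,1,-5.7,-3.4,0.3,0,1,-8.5,-5,0.5,0,1,-11.3,-6.7,0.6,0,1,-14.2,-8.4,0.8,0,1,-17,-10,0.9,0,1,-19.8,-11.7,1.1,0,1,-22.7,-13.4,1.2,0,1,-25.5,-15.1,1.4,0,1,-28.3,-16.8,1.6,0,1,-31.2,-18.4,1.7,0,1,-34,-20.1,1.9,0,1,-36.8,-21.8,2,0,1,-38.8,-22.9,2.1,0,1,-39.7,-23.5,2.2,0,1,-39.7,-23.5,2.2,0,1,-39.7,-23.5,2.2,0])

```text
time_s: 1.52
position: [0.4785, 0.2482, 0.2002]
tool_rot: [-0.001, 0.133, 0.991, 0.0]
contact_force: [0.4, -0.0, -0.5]
width: 0.0878
grasp_force: 0.0
```

Run:
```python
from h import *
C=env.get_calibration("wrist");im=env.camera("wrist")[:,:,::-1]
cv2.imwrite("pics/w1.png",im)
go((.479,.248,.083))
K=C["intrinsics"];T=C["world_to_cam"]
p=T@[.479,.248,.117,1];p=K@p[:3];print(p[:2]/p[2])
import json;json.dump({k:v.tolist() for k,v in C.items()},open("w1.json","w"))
```

```text
t 1.57 pos [0.4782 0.2487 0.2005] w 0.0879 F 0.0
(0.479, 0.248, 0.083) -> tool cm [-0.1  -0.05 11.75]
[324.45777012 202.18133718]
```

View pics/w1.png

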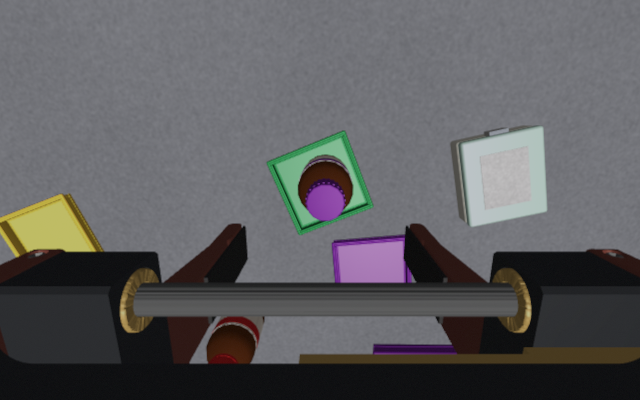

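The violet cap top is at (325,201) in the wrist view, and I predicted (324,202), so the measurements are within about 1 mm. Now I descend and grip.

>>> servo_tool(moves=[1,-0.1,0,2,0,1,-0.1,0,4,0,1,-0.1,0,6,0,1,-0.1,0,8,0,1,-0.1,0,9.5,0,1,-0.1,0,10.7,0,1,-0.1,0,11.4,0,1,-0.1,0,11.4,0,1,-0.1,0,11.4,0,0,-0.1,0,11.4,0,0,-0.1,0,11.4,0,0,-0.1,0,11.4,0,0,-0.1,0,11.4,0,0,-0.1,0,11.4,0,0,-0.1,0,11.4,0,0,-0.1,0,11.4,0,0,-0.1,0,11.4,0], newtons=30)

```text
time_s: 2.98
position: [0.4799, 0.2476, 0.0866]
tool_rot: [-0.0, 0.133, 0.991, -0.0]
contact_force: [-0.6, 0.1, 0.0]
width: 0.038
grasp_force: 0.0
```

```bash
python3 -c "
from h import *
go((.479,.248,.146),(.611,.271,.146),(.611,.271,.087))"
```

```text
t 2.98 pos [0.4799 0.2476 0.0866] w 0.038 F 0.0
(0.479, 0.248, 0.146) -> tool cm [ 0.1   0.02 -5.94]
(0.611, 0.271, 0.146) -> tool cm [-12.03   5.7   -5.94]
(0.611, 0.271, 0.087) -> tool cm [-12.03   5.7   -0.04]
```

>>> servo_tool(moves=[0,0,0,0,0,0,0,0,0,0,0,0,0,0,0,0,0,0,0,0,0,0,0,0,0,0,0,0,-0.5,0,0,0,0,-1.3,0,0,0,0,-2.3,0,0,0,0,-3.4,0,0,0,0,-4.5,0,0,0,0,-5.4,0,0,0,0,-6,0,0,0,0,-6,0])

```text
time_s: 4.07
position: [0.4807, 0.248, 0.1491]
tool_rot: [0.001, 0.133, 0.991, 0.001]
contact_force: [-0.2, -0.9, -2.8]
width: 0.031
grasp_force: 30.0
```

```bash
python3 -c "
from h import *
go((.611,.271,.146),(.611,.271,.087))"
```

```text
t 4.07 pos [0.4807 0.248  0.1491] w 0.031 F 30.0
(0.611, 0.271, 0.146) -> tool cm [-11.97   5.64   0.35]
(0.611, 0.271, 0.087) -> tool cm [-11.95   5.63   6.25]
```

>>> servo_tool(moves=[0,-0.8,0.4,0,0,0,-2.3,1.1,0,0,0,-4.1,1.9,0,0,0,-6,2.8,0,0,0,-7.9,3.7,0,0,0,-9.6,4.5,0,0,0,-11,5.2,0,0,0,-11.8,5.5,0,0,0,-12,5.6,0,0,0,-12,5.6,0,0,0,-12,5.6,1,0,0,-12,5.6,2.2,0,0,-12,5.6,3.4,0,0,-12,5.6,4.4,0,0,-12,5.6,5.1,0,0,-12,5.6,5.6,0,0,-12,5.6,5.8,0,0,-12,5.6,5.9,0,0,-12,5.6,6,0,0,-12,5.6,6,0])

```text
time_s: 5.73
position: [0.6107, 0.2703, 0.0872]
tool_rot: [0.0, 0.133, 0.991, 0.0]
contact_force: [-0.2, 0.1, -2.4]
width: 0.0311
grasp_force: 30.0
```

```bash
python3 -c "
from h import *
print(env.read_state()['contact_force'])
cv2.imwrite('pics/s1.png',cv2.resize(env.camera('scene')[130:270,310:510,::-1],None,fx=3,fy=3))
go((.611,.271,.146),(.611,.271,.087))"
```

```text
[-0.17203737  0.10000915 -2.43882703]
t 5.78 pos [0.6107 0.2703 0.0873] w 0.0317 F 30.0
(0.611, 0.271, 0.146) -> tool cm [-0.02  0.08 -5.87]
(0.611, 0.271, 0.087) -> tool cm [-0.01  0.08  0.03]
```

View pics/s1.png

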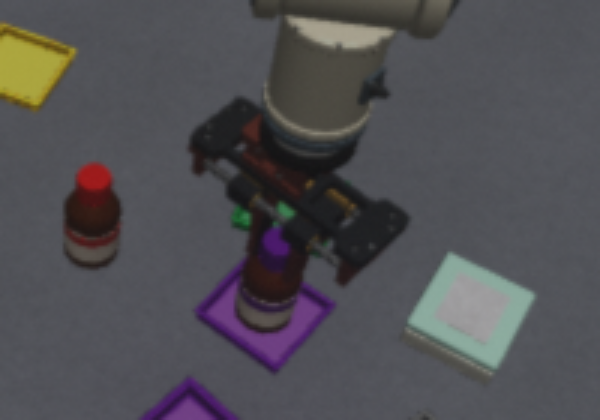

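The bottle is inside the small violet tray, but the force still shows its full weight. I'll feel downward by about a millimetre.

>>> servo_tool(moves=[0,0,0,0.05,0,0,0,0,0.1,0,0,0,0,0.1,0,0,0,0,0.1,0])

```text
time_s: 6.12
position: [0.6108, 0.2702, 0.0866]
tool_rot: [0.001, 0.133, 0.991, 0.0]
contact_force: [0.2, -1.2, 2.3]
width: 0.0312
grasp_force: 30.0
```

It's on the floor now. Release and rise.

>>> servo_tool(moves=[1,0,0,0,0,1,0,0,0,0,1,0,0,0,0,1,0,0,0,0,1,0,0,0,0,1,0,0,0,0,1,0,0,0,0,1,0,0,0,0,1,0,0,0,0,1,0,0,-1,0,1,0,0,-3,0,1,0,0,-6,0,1,0,0,-9,0,1,0,0,-11,0,1,0,0,-11.5,0,1,0,0,-11.5,0,1,0,0,-11.5,0])

```text
time_s: 7.53
position: [0.6102, 0.2701, 0.1997]
tool_rot: [-0.0, 0.133, 0.991, -0.0]
contact_force: [0.0, -0.1, 0.3]
width: 0.0877
grasp_force: 0.0
```

```bash
python3 -c "
from h import *
go((.618,-.068,.20),(.618,-.068,.083))"
```

```text
t 7.53 pos [0.6102 0.2701 0.1997] w 0.0877 F 0.0
(0.618, -0.068, 0.2) -> tool cm [-9.630e+00 -3.242e+01 -2.000e-02]
(0.618, -0.068, 0.083) -> tool cm [ -9.64 -32.41  11.68]
```

>>> servo_tool(moves=[1,-0.4,-1.5,0,0,1,-1.3,-4.5,0,0,1,-2.2,-7.5,0,0,1,-3.1,-10.5,0,0,1,-4,-13.5,0,0,1,-4.9,-16.5,0,0,1,-5.8,-19.5,0,0,1,-6.7,-22.5,0,0,1,-7.6,-25.5,0,0,1,-8.5,-28.5,0,0,1,-9.3,-31.2,0,0,1,-9.6,-32.4,0,0,1,-9.6,-32.4,0,0,1,-9.6,-32.4,0,0])

```text
time_s: 8.7
position: [0.6173, -0.0679, 0.1993]
tool_rot: [-0.001, 0.133, 0.991, 0.0]
contact_force: [0.2, 0.1, 0.5]
width: 0.0879
grasp_force: 0.0
```

Run:
```python
from h import *
def pr(C,X):
    p=C["intrinsics"]@(C["world_to_cam"]@[*X,1])[:3];return (p[:2]/p[2]).round(1)
C=env.get_calibration("wrist");im=env.camera("wrist")
cv2.imwrite("pics/w2.png",im[:,:,::-1])
hsv=cv2.cvtColor(im,cv2.COLOR_RGB2HSV)
m=((hsv[...,0]>45)&(hsv[...,0]<85)&(hsv[...,1]>130)).astype(np.uint8)
k,_,st,ce=cv2.connectedComponentsWithStats(m)
for i in range(1,k):
    if st[i,4]>80:print(st[i],ce[i],ray("wrist",ce[i],.112,C))
print("pred",pr(C,(.618,-.068,.114)))
go((.618,-.068,.083))
```

```text
[545   0  95  35 983] [579.14852492  15.37741607] [0.53259899 0.14564267 0.112     ]
[ 306  179   39   42 1249] [325.26421137 199.93995196] [ 0.6170786  -0.06710322  0.112     ]
pred [324.5 201.9]
t 8.75 pos [ 0.6175 -0.0669  0.1997] w 0.0878 F 0.0
(0.618, -0.068, 0.083) -> tool cm [-0.09 -0.1  11.67]
```

Green cap is at (325,200), within 1 mm of the estimate. Descend, grip and lift.

>>> servo_tool(moves=[1,0,0,2,0,1,0,0,4.5,0,1,0,0,7,0,1,0,0,9.5,0,1,0,0,11,0,1,0,0,11.7,0,1,0,0,11.7,0,0,0,0,11.7,0,0,0,0,11.7,0,0,0,0,11.7,0,0,0,0,11.7,0,0,0,0,11.7,0,0,0,0,11.7,0,0,0,0,11.7,0,0,0,0,11.7,0,0,0,0,11.7,0,0,0,0,11.7,0,0,0,0,11.7,0,0,0,0,11.7,0,0,0,0,11.7,0])

```text
time_s: 10.42
position: [0.6179, -0.0678, 0.0836]
tool_rot: [-0.0, 0.133, 0.991, -0.0]
contact_force: [0.1, -0.7, -0.0]
width: 0.0312
grasp_force: 30.0
```

>>> servo_tool(moves=[0,0,0,0,0,0,0,0,-0.5,0,0,0,0,-1.3,0,0,0,0,-2.3,0,0,0,0,-3.4,0,0,0,0,-4.5,0,0,0,0,-5.5,0,0,0,0,-6,0,0,0,0,-6,0,0,0,0,-6,0])

```text
time_s: 11.25
position: [0.6181, -0.0677, 0.1441]
tool_rot: [0.0, 0.133, 0.991, -0.0]
contact_force: [-0.8, 0.3, -2.0]
width: 0.0316
grasp_force: 30.0
```

```bash
python3 -c "
from h import *
go((.484,.240,.143),(.484,.240,.087))"
```

```text
t 11.25 pos [ 0.6181 -0.0677  0.1441] w 0.0316 F 30.0
(0.484, 0.24, 0.143) -> tool cm [21.02 26.17  0.09]
(0.484, 0.24, 0.087) -> tool cm [21.03 26.17  5.69]
```

>>> servo_tool(moves=[0,0.5,0.6,0,0,0,1.5,1.8,0,0,0,2.8,3.5,0,0,0,4.3,5.4,0,0,0,5.9,7.3,0,0,0,7.5,9.3,0,0,0,9.1,11.3,0,0,0,10.7,13.3,0,0,0,12.3,15.3,0,0,0,13.9,17.3,0,0,0,15.5,19.3,0,0,0,17.1,21.3,0,0,0,18.6,23.2,0,0,0,19.8,24.7,0,0,0,20.6,25.7,0,0,0,21,26.2,0,0,0,21,26.2,0,0,0,21,26.2,0,0])

```text
time_s: 12.75
position: [0.484, 0.2401, 0.1434]
tool_rot: [-0.0, 0.132, 0.991, -0.0]
contact_force: [-0.9, 0.1, -2.5]
width: 0.0314
grasp_force: 30.0
```

>>> servo_tool(moves=[0,0,0,1,0,0,0,0,2.2,0,0,0,0,3.4,0,0,0,0,4.4,0,0,0,0,5,0,0,0,0,5.4,0,0,0,0,5.5,0,0,0,0,5.6,0,0,0,0,5.6,0,0,0,0,5.6,0])

```text
time_s: 13.58
position: [0.4845, 0.2405, 0.0883]
tool_rot: [0.0, 0.132, 0.991, 0.0]
contact_force: [-0.1, -0.1, -2.0]
width: 0.0314
grasp_force: 30.0
```

>>> servo_tool(moves=[0,0,0,0.05,0,0,0,0,0.1,0,0,0,0,0.15,0,0,0,0,0.15,0,0,0,0,0.15,0])

```text
time_s: 14.0
position: [0.4843, 0.2404, 0.0866]
tool_rot: [0.0, 0.133, 0.991, 0.0]
contact_force: [0.3, 0.0, 0.3]
width: 0.0315
grasp_force: 30.0
```

>>> servo_tool(moves=[1,0,0,0,0,1,0,0,0,0,1,0,0,0,0,1,0,0,0,0,1,0,0,0,0,1,0,0,0,0,1,0,0,0,0,1,0,0,0,0,1,0,0,0,0,1,0,0,-1,0,1,0,0,-3,0,1,0,0,-6,0,1,0,0,-9,0,1,0,0,-11,0,1,0,0,-11.5,0,1,0,0,-11.5,0,1,0,0,-11.5,0])

```text
time_s: 15.42
position: [0.484, 0.2402, 0.2003]
tool_rot: [-0.0, 0.133, 0.991, -0.0]
contact_force: [0.4, 0.2, -1.4]
width: 0.0876
grasp_force: 0.0
```

```bash
python3 -c "
from h import *
go((.464,-.240,.20),(.464,-.240,.086))"
```

```text
t 15.42 pos [0.484  0.2402 0.2003] w 0.0876 F 0.0
(0.464, -0.24, 0.2) -> tool cm [-10.69 -46.86   0.05]
(0.464, -0.24, 0.086) -> tool cm [-10.7  -46.85  11.45]
```

>>> servo_tool(moves=[1,-0.4,-1.5,0,0,1,-1,-4.5,0,0,1,-1.7,-7.5,0,0,1,-2.4,-10.5,0,0,1,-3.1,-13.5,0,0,1,-3.8,-16.5,0,0,1,-4.5,-19.5,0,0,1,-5.1,-22.5,0,0,1,-5.8,-25.5,0,0,1,-6.5,-28.5,0,0,1,-7.2,-31.5,0,0,1,-7.9,-34.5,0,0,1,-8.6,-37.5,0,0,1,-9.2,-40.5,0,0,1,-9.9,-43.5,0,0,1,-10.4,-45.8,0,0,1,-10.7,-46.9,0,0,1,-10.7,-46.9,0,0,1,-10.7,-46.9,0,0])

```text
time_s: 17.0
position: [0.4638, -0.2397, 0.1996]
tool_rot: [-0.001, 0.133, 0.991, 0.001]
contact_force: [0.7, -0.7, 0.8]
width: 0.0876
grasp_force: 0.0
```

Run:
```python
from h import *
C=env.get_calibration("wrist");im=env.camera("wrist")
cv2.imwrite("pics/w3.png",im[:,:,::-1])
hsv=cv2.cvtColor(im,cv2.COLOR_RGB2HSV)
m=((hsv[...,0]>22)&(hsv[...,0]<35)&(hsv[...,1]>130)&(hsv[...,2]>60)).astype(np.uint8)
k,_,st,ce=cv2.connectedComponentsWithStats(m)
for i in range(1,k):
    if st[i,4]>80:print(st[i],ce[i],ray("wrist",ce[i],.115,C))
go((.464,-.240,.086))
```

```text
[ 402   90  103  109 1905] [458.86194226 144.41942257] [ 0.44705797 -0.12563468  0.115     ]
[ 304  181   42   40 1216] [324.55592105 200.78782895] [ 0.46348363 -0.23946587  0.115     ]
t 17.05 pos [ 0.4641 -0.2392  0.2002] w 0.0877 F 0.0
(0.464, -0.24, 0.086) -> tool cm [-0.03 -0.09 11.42]
```

View pics/w3.png

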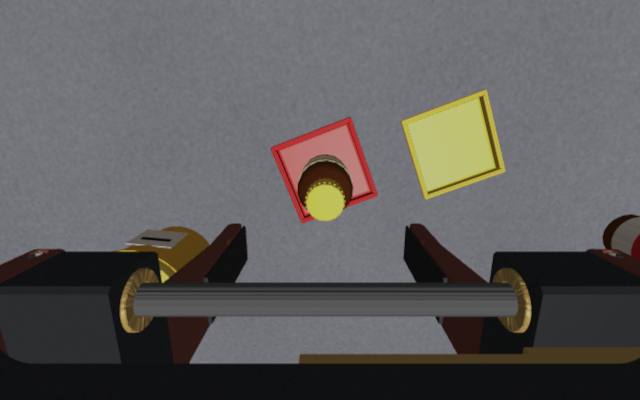

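The yellow cap is centred at (325,201) with the sharps tub (170,250) well clear. Descend and grip.

>>> servo_tool(moves=[1,0,0,2,0,1,0,0,4.5,0,1,0,0,7,0,1,0,0,9.3,0,1,0,0,10.7,0,1,0,0,11.4,0,1,0,0,11.4,0,0,0,0,11.4,0,0,0,0,11.4,0,0,0,0,11.4,0,0,0,0,11.4,0,0,0,0,11.4,0,0,0,0,11.4,0,0,0,0,11.4,0,0,0,0,11.4,0,0,0,0,11.4,0,0,0,0,11.4,0,0,0,0,11.4,0,0,0,0,11.4,0,0,0,0,11.4,0])

```text
time_s: 18.72
position: [0.4642, -0.2404, 0.0871]
tool_rot: [-0.0, 0.133, 0.991, -0.0]
contact_force: [-0.8, 0.6, -0.7]
width: 0.0312
grasp_force: 30.0
```

>>> servo_tool(moves=[0,0,0,0,0,0,0,0,-0.5,0,0,0,0,-1.3,0,0,0,0,-2.3,0,0,0,0,-3.4,0,0,0,0,-4.5,0,0,0,0,-5.5,0,0,0,0,-6,0,0,0,0,-6,0,0,0,0,-6,0])

```text
time_s: 19.55
position: [0.4643, -0.2404, 0.1475]
tool_rot: [0.0, 0.133, 0.991, -0.0]
contact_force: [0.4, -0.9, -2.6]
width: 0.0315
grasp_force: 30.0
```

```bash
python3 -c "
from h import *
go((.467,-.093,.146),(.467,-.093,.087))"
```

```text
t 19.55 pos [ 0.4643 -0.2404  0.1475] w 0.0315 F 30.0
(0.467, -0.093, 0.146) -> tool cm [ 3.61 14.3   0.14]
(0.467, -0.093, 0.087) -> tool cm [ 3.62 14.3   6.04]
```

>>> servo_tool(moves=[0,0.2,0.7,0,0,0,0.6,2.2,0,0,0,1.1,4.2,0,0,0,1.6,6.3,0,0,0,2.1,8.4,0,0,0,2.6,10.5,0,0,0,3.1,12.4,0,0,0,3.5,13.8,0,0,0,3.6,14.3,0,0,0,3.6,14.3,0,0,0,3.6,14.3,1,0,0,3.6,14.3,2.2,0,0,3.6,14.3,3.4,0,0,3.6,14.3,4.5,0,0,3.6,14.3,5.2,0,0,3.6,14.3,5.6,0,0,3.6,14.3,5.8,0,0,3.6,14.3,5.9,0,0,3.6,14.3,5.9,0,0,3.6,14.3,5.9,0])

```text
time_s: 21.22
position: [0.4673, -0.093, 0.0888]
tool_rot: [0.001, 0.132, 0.991, -0.0]
contact_force: [-0.5, -0.7, -2.8]
width: 0.0315
grasp_force: 30.0
```

>>> servo_tool(moves=[0,0,0,0.05,0,0,0,0,0.1,0,0,0,0,0.15,0,0,0,0,0.15,0,0,0,0,0.15,0])

```text
time_s: 21.63
position: [0.4672, -0.0929, 0.0871]
tool_rot: [0.0, 0.132, 0.991, -0.0]
contact_force: [-0.5, 0.1, -0.3]
width: 0.0315
grasp_force: 30.0
```

>>> servo_tool(moves=[0,0,0,0.05,0,0,0,0,0.05,0,1,0,0,0.05,0,1,0,0,0,0,1,0,0,0,0,1,0,0,0,0,1,0,0,0,0,1,0,0,0,0,1,0,0,0,0,1,0,0,0,0,1,0,0,0,0,1,0,0,0,0,1,0,0,-1,0,1,0,0,-3,0,1,0,0,-6,0,1,0,0,-9,0,1,0,0,-11,0,1,0,0,-11.4,0,1,0,0,-11.4,0])

```text
time_s: 23.22
position: [0.4678, -0.0931, 0.2028]
tool_rot: [0.002, 0.132, 0.991, -0.0]
contact_force: [0.4, -0.0, -0.5]
width: 0.0881
grasp_force: 0.0
```

```bash
python3 -c "
from h import *
go((.630,.095,.20))"
```

```text
t 23.22 pos [ 0.4678 -0.0931  0.2028] w 0.0881 F 0.0
(0.63, 0.095, 0.2) -> tool cm [-10.71  22.41   0.32]
```

>>> servo_tool(moves=[1,-0.7,1.5,0,0,1,-2,4.2,0,0,1,-3.3,6.9,0,0,1,-4.6,9.6,0,0,1,-5.9,12.3,0,0,1,-7.2,15,0,0,1,-8.5,17.7,0,0,1,-9.7,20.4,0.1,0,1,-10.5,22,0.2,0,1,-10.7,22.4,0.2,0,1,-10.7,22.4,0.2,0,1,-10.7,22.4,0.2,0])

```text
time_s: 24.22
position: [0.6284, 0.0946, 0.1972]
tool_rot: [-0.001, 0.133, 0.991, -0.0]
contact_force: [-0.3, -0.3, -0.4]
width: 0.088
grasp_force: 0.0
```

Run:
```python
from h import *
C=env.get_calibration("wrist");im=env.camera("wrist")
hsv=cv2.cvtColor(im,cv2.COLOR_RGB2HSV)
m=(((hsv[...,0]>172)|(hsv[...,0]<5))&(hsv[...,1]>150)&(hsv[...,2]>110)).astype(np.uint8)
k,_,st,ce=cv2.connectedComponentsWithStats(m)
for i in range(1,k):
    if st[i,4]>80:print(st[i],ce[i],ray("wrist",ce[i],.112,C))
go((.630,.095,.083))
```

```text
[  0  81  47  72 590] [ 23.99491525 123.1220339 ] [ 0.50694453 -0.11388402  0.112     ]
[24 87 27 45 85] [ 36.95294118 109.22352941] [ 0.50019597 -0.099166    0.112     ]
[ 307  184   41   38 1158] [327.07685665 202.96373057] [0.63046169 0.09609243 0.112     ]
t 24.27 pos [0.6284 0.0942 0.1979] w 0.0875 F 0.0
(0.63, 0.095, 0.083) -> tool cm [-0.15  0.13 11.49]
```

>>> servo_tool(moves=[1,-0.1,0.1,2,0,1,-0.1,0.1,4.5,0,1,-0.1,0.1,7,0,1,-0.1,0.1,9.3,0,1,-0.1,0.1,10.8,0,1,-0.1,0.1,11.5,0,1,-0.1,0.1,11.5,0,0,-0.1,0.1,11.5,0,0,-0.1,0.1,11.5,0,0,-0.1,0.1,11.5,0,0,-0.1,0.1,11.5,0,0,-0.1,0.1,11.5,0,0,-0.1,0.1,11.5,0,0,-0.1,0.1,11.5,0,0,-0.1,0.1,11.5,0,0,-0.1,0.1,11.5,0,0,-0.1,0.1,11.5,0,0,-0.1,0.1,11.5,0,0,-0.1,0.1,11.5,0,0,-0.1,0.1,11.5,0])

```text
time_s: 25.93
position: [0.6303, 0.0958, 0.0836]
tool_rot: [-0.0, 0.133, 0.991, 0.0]
contact_force: [0.1, -0.0, 1.4]
width: 0.0315
grasp_force: 30.0
```

>>> servo_tool(moves=[0,0,0,0,0,0,0,0,-0.5,0,0,0,0,-1.3,0,0,0,0,-2.3,0,0,0,0,-3.4,0,0,0,0,-4.5,0,0,0,0,-5.5,0,0,0,0,-6,0,0,0,0,-6,0,0,0,0,-6,0])

```text
time_s: 26.77
position: [0.6305, 0.0958, 0.1441]
tool_rot: [0.0, 0.133, 0.991, 0.0]
contact_force: [0.0, -0.5, -3.1]
width: 0.0315
grasp_force: 30.0
```

```bash
python3 -c "
from h import *
go((.61,-.16,.143),(.456,-.238,.143),(.456,-.238,.087))"
```

```text
t 26.77 pos [0.6305 0.0958 0.1441] w 0.0315 F 30.0
(0.61, -0.16, 0.143) -> tool cm [ -4.74 -25.22   0.11]
(0.456, -0.238, 0.143) -> tool cm [  8.07 -36.79   0.09]
(0.456, -0.238, 0.087) -> tool cm [  8.07 -36.79   5.69]
```

>>> servo_tool(moves=[0,-0.1,-0.8,0,0,0,-0.5,-2.5,0,0,0,-0.9,-4.6,0,0,0,-1.4,-7.2,0,0,0,-1.9,-10,0,0,0,-2.4,-12.8,0,0,0,-2.9,-15.6,0,0,0,-3.5,-18.4,0,0,0,-4,-21.1,0,0,0,-4.4,-23.3,0,0,0,-4.6,-24.7,0,0,0,-4.2,-25.7,0,0,0,-2.9,-26.9,0,0,0,-1.1,-28.5,0,0,0,0.9,-30.3,0,0,0,3,-32.2,0,0,0,5.1,-34.1,0,0,0,6.9,-35.7,0,0,0,7.8,-36.5,0,0,0,8.1,-36.8,0,0])

```text
time_s: 28.43
position: [0.4542, -0.2382, 0.1437]
tool_rot: [0.0, 0.133, 0.991, -0.0]
contact_force: [0.1, 0.7, -1.9]
width: 0.0314
grasp_force: 30.0
```

>>> servo_tool(moves=[0,0,0,0,0,0,0,0,0,0,0,0,0,1,0,0,0,0,2.2,0,0,0,0,3.4,0,0,0,0,4.4,0,0,0,0,5,0,0,0,0,5.4,0,0,0,0,5.5,0,0,0,0,5.6,0,0,0,0,5.6,0,0,0,0,5.6,0])

```text
time_s: 29.43
position: [0.4558, -0.2382, 0.0883]
tool_rot: [0.001, 0.133, 0.991, -0.0]
contact_force: [-0.4, -0.4, -1.4]
width: 0.0315
grasp_force: 30.0
```

>>> servo_tool(moves=[0,0,0,0.05,0,0,0,0,0.1,0,0,0,0,0.15,0,0,0,0,0.15,0,0,0,0,0.15,0])

```text
time_s: 29.85
position: [0.4557, -0.2381, 0.0865]
tool_rot: [0.0, 0.133, 0.991, -0.0]
contact_force: [0.2, -0.5, -0.6]
width: 0.031
grasp_force: 30.0
```

>>> servo_tool(moves=[0,0,0,0.05,0,0,0,0,0.05,0,1,0,0,0.05,0,1,0,0,0,0,1,0,0,0,0,1,0,0,0,0,1,0,0,0,0,1,0,0,0,0,1,0,0,0,0,1,0,0,0,0,1,0,0,0,0,1,0,0,0,0,1,0,0,-1,0,1,0,0,-3,0,1,0,0,-6,0,1,0,0,-9,0,1,0,0,-12,0,1,0,0,-14,0,1,0,0,-14.5,0])

```text
time_s: 31.43
position: [0.4565, -0.2386, 0.2368]
tool_rot: [0.004, 0.133, 0.991, -0.002]
contact_force: [-0.0, -0.7, -0.1]
width: 0.088
grasp_force: 0.0
```

>>> servo_tool(moves=[1,-2,2,0,0,1,-4,4,0,0,1,-6,6,0,0,1,-8,8,0,0,1,-10,10,0,0,1,-12,12,0,0,1,-13,13,0,0,1,-13,13,0,0,1,-13,13,0,0])

```text
time_s: 32.18
position: [0.6149, -0.1464, 0.2297]
tool_rot: [-0.001, 0.132, 0.991, 0.0]
contact_force: [0.4, 0.1, -0.2]
width: 0.0881
grasp_force: 0.0
```

```bash
python3 -c "
from h import *
cv2.imwrite('pics/f1.png',cv2.resize(env.camera('scene')[60:270,190:510,::-1],None,fx=2.5,fy=2.5,interpolation=cv2.INTER_CUBIC))
cv2.imwrite('pics/f2.png',cv2.resize(env.camera('top')[100:290,130:430,::-1],None,fx=2.66,fy=2.66,interpolation=cv2.INTER_CUBIC))
go()"
```

```text
t 32.28 pos [ 0.6143 -0.1473  0.2308] w 0.088 F 0.0
```

View pics/f1.png

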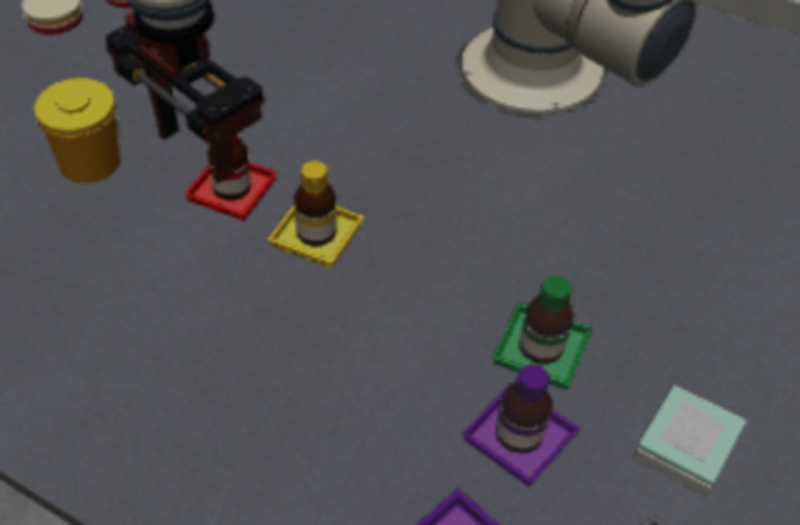

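View pics/f2.png

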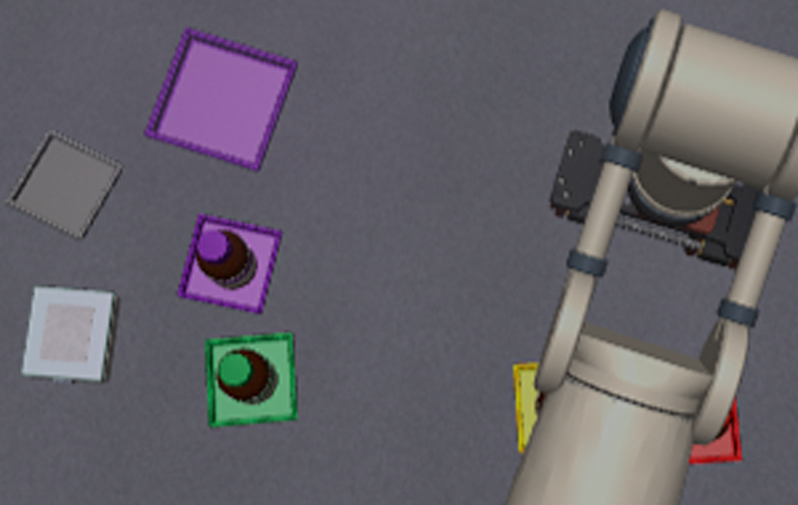

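All four bottles stand upright in their own trays: in the scene crop red is at (232,185), yellow (316,225), green (545,340) and violet (522,430). The tub and slide box haven't moved, and the gripper is clear.

```bash
python3 -c "
from workcell import env
print(env.hand_in())"
```

```text
the job is handed in; nothing more can be done
None
```

I handed the job in at about 32 s: all four bottles stand upright in the trays of their own colour, and the sharps tub and slide box are where they were.

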